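# Unpack two small plants from their carton

### The job

Two small potted plants have come in the cardboard carton. First swing both of its flaps right open, past upright so that they lean well outwards, and leave them open; then lift the plants out and set each gently down on the dish of its own pot's shape, round pot in the round saucer and square pot in the square dish, standing upright and flat inside the rim. Do not tip or drop the plants, and leave the other things around where they are.

Things in the scene. Friction and masses are not known exactly. Their poses are not given: they have to be found in the camera images.
- carton: the brown cardboard carton, heavy enough not to move, outside 250 (its x) by 180 (its y) by 100 high, walls and floor 4 thick, a 49 high divider across its middle in the y direction; origin at the centre of its underside, z up. The two plants stand inside, one on each side of the divider. (sizes in mm)
- flap_left (a joint): the left (+y of the carton) cardboard flap: 246 long along the carton's x, 82 from hinge to free edge, 4 thick. 0 = lying flat over the carton, 1.57 = upright, stops at 2.4 = leaning far outwards; it stays where it is left. It stands ajar at the start. (sizes in mm)
- flap_left_hinge (a point): middle of the left flap's hinge line, on the carton's upper rim (100 above the surface); the line runs along the carton's x (sizes in mm)
- flap_left_edge (a point): middle of the left flap's free edge; moves with the flap (sizes in mm)
- flap_right (a joint): the right (-y of the carton) cardboard flap: 246 long along the carton's x, 82 from hinge to free edge, 4 thick. 0 = lying flat over the carton, 1.57 = upright, stops at 2.4 = leaning far outwards; it stays where it is left. It stands ajar at the start. (sizes in mm)
- flap_right_hinge (a point): middle of the right flap's hinge line, on the carton's upper rim (100 above the surface); the line runs along the carton's x (sizes in mm)
- flap_right_edge (a point): middle of the right flap's free edge; moves with the flap (sizes in mm)
- pot_round: a ball cactus in a round terracotta pot; pot 58 diameter (straight sides from 20 to 62 above its foot, foot 50 diameter), plant up to 90; 0.25 kg or so; origin at the centre of its underside, z up (sizes in mm)
- pot_square: a spiky rosette plant in a square terracotta pot; pot 58 by 58 by 62 high, sides along its x and y, plant within the pot's outline and up to 89 high; 0.25 kg or so; origin at the centre of its underside, z up (sizes in mm)
- dish_round_in (a point): centre of the inner floor (5 above the surface) of the round terracotta saucer: 104 outside diameter, rim 12 high, inner floor about 84 across; fixed (sizes in mm)
- dish_square_in (a point): centre of the inner floor (4.5 above the surface) of the square terracotta dish: 105 by 105 outside, rim 12 high, inside 96 by 96; its x and y lie along its sides; fixed (sizes in mm)
- empty_pot: an empty terracotta cup-shaped pot, 60 across and 55 high, in mm; origin at the centre of its underside. A bystander.
- trowel: a hand trowel lying flat, about 260 long and 26 high, wooden handle and steel blade, in mm; origin at the centre of its underside. A bystander.
- mister: an amber glass plant mister with a black spray head, 76 across and 170 high, in mm; origin at the centre of its underside. A bystander.
- watering_can: a small grey metal watering can, 115 high, spout tip about 155 high and 140 from its axis, in mm; origin at the centre of its underside. A bystander.
- pebble_jar: a glass jar with a steel lid, 70 across and 90 high, in mm; origin at the centre of its underside. A bystander.
- small_succulent: a small succulent in a white ceramic pot, 70 across and about 85 high, in mm; origin at the centre of its underside. A bystander.

How it is judged:
By the outcome, as a careful person would: the job done as asked, in the order asked, and still so for the second after the job is handed in, with the robot touching nothing.
It also fails if it takes over 72 s, if anything falls off the work surface, if the arm or the gripper's body presses on something with over 40 N, if the wrist force passes 120 N, or if a joint passes its speed limit or range.

### The arm

A 6-joint arm with a two-finger parallel gripper is mounted at the origin on the work surface. World frame = base frame: x ahead of the robot, y to its left, z up, the work surface at z = 0. Lengths are in m, angles in rad, forces in N, time in s.
With the tool pointing down it reaches from about 0.325 to 0.85 m from the base axis. Payload 15.5 kg.
Tool frame: the origin (TCP) lies at the very end of the fingers, on their centre line; the grasp point (between the pads) lies 19 mm behind it; z points along the fingers, x is the direction in which the jaws open and shut, and the axes are right-handed (so a half turn about z gives the same grasp; the last joint's range is limited). The gripper opens to 91 mm and grips with 3 to 60 N. Pads are 32 mm wide; open, the fingers measure 118 mm over their backs; the gripper's body (76 mm by 178 mm) begins 60 mm behind the grasp point.
Start: joints at [1.058, 0.494, 1.345, -0, 1.302, -0.096], TCP at [0.254, 0.571, 0.214] pointing down, gripper open.
Joint ranges: [-2.91, 2.91], [-0.82, 2.16], [0.22, 2.67], [-1.22, 4.37], [0.12, 2.79], [-3.08, 3.08]. Speed limits (rad/s): [1.89, 1.89, 2.57, 3.01, 3.01, 3.01].

### API

Orientations are given as a unit quaternion [w, x, y, z].
In Python, from plant import manip gives the robot as it stands.
- The arm moves only by the tool play_rows, never from a script. Its argument "deltas" is text: rows parted by semicolons, each of 4 numbers parted by spaces: the shift along the tool's x, y, z in cm, then the turn about the tool's z in degrees. A call has exactly 5 rows; each row is the pose to reach, as a shift and turn from the pose measured when the call began, along the tool's axes at that moment; what a row does not reach only later rows make up. A row lasts 1/12 s, in which the tool goes at most 41.7 mm and 7.16 degrees, less where a joint would pass 70% of its speed; a pose out of reach is approached as far as the arm can. A call with a gripper value outside its range is refused whole. "hand" is the finger opening in cm, from 0 to 9.12, set as the call begins (left out, the last holds). The fingers move at their own pace and stop on an object; the grip force is fixed at half the most. Time passes only in rows, so rows that repeat a pose let the fingers close, or fill a call up. It gives the time, the measured TCP pose, the force and the opening at its end, in the units of the state.
- manip.get_obs(): the state, without advancing time (a new reading comes with each control period).
- manip.read_camera(name): name is "side" or "top"; returns a dict with "img" (384x512x3 uint8, red, green, blue), "intrinsics" (3x3 intrinsics, pixels), "dist_coeffs" ([k1, k2, p1, p2, k3] as OpenCV has them; the pictures are not rectified), "world_from_camera" (4x4, takes a point from camera to world coordinates). Camera axes: x right, y down, z forward; pixel columns grow to the right and rows downward; lengths in m; the calibration is good to about 2 mm. A picture is of the moment at which its call begins. There is no depth.
- manip.finish_job(): hands the job in, once; it reports no verdict.
The state is a dict: "clock": time; "joint_pos": joint angles; "joint_velocities": joint speeds; "joint_efforts": joint torques, N m; "tcp_pos": TCP position; "eef_rot": TCP orientation; "wrist_force": force on the tool from outside, world axes, zero at the start; "moment": the same for the moment, N m; "grip_width": finger opening in m.
Only numpy, scipy, OpenCV 4.12 (cv2) and the standard library are available. Lean on these libraries where they do the work, as an engineer would, in place of code of your own. Each camera call takes 0.05 s, during which the arm holds its last target. There are 200 camera calls.

## Working session

There is one attempt and no reset: what is moved stays moved. The work goes in short steps, Python scripts to look and compute and a tool call to move; the robot and the scene stay as the last step left them, time stands still between calls to the robot, and variables do not carry over. Pictures are saved under pics/ and viewed, about 8 in all and at most 12, crops included, and the job is handed in when it is done.

Besides the shell and the picture viewer there is one more tool, called after "Emit:" in YAML: its name, and indented under it one key for each argument. play_rows: Moves the arm, as the interface text tells. Its arguments: {"type":"object","properties":{"deltas":{"type":"string"},"hand":{"type":"number"}},"required":["deltas"]}

```bash
ls; mkdir -p pics; python3 - <<'E'
from plant import manip
import cv2,numpy as np
print(manip.get_obs())
for n in("side","top"):
    r=manip.read_camera(n); cv2.imwrite(f"pics/{n}0.png",r["img"][:,:,::-1]); np.savez(f"pics/{n}0.npz",**r)
    print(n,r["intrinsics"].tolist(),r["dist_coeffs"],np.round(r["world_from_camera"],3).tolist())
a=cv2.imread("pics/top0.png");b=cv2.imread("pics/side0.png")
E
```

```text
pics
{'clock': 0.0, 'joint_pos': array([ 1.05751489e+00,  4.94206694e-01,  1.34614096e+00, -1.79740860e-05,
        1.30251617e+00, -9.55138123e-02]), 'joint_velocities': array([ 0.00032943,  0.00058619, -0.00027063,  0.00072901, -0.00070965,
        0.00107822]), 'joint_efforts': array([-6.75981173e-04, -8.78818917e+01, -3.81852043e+01,  7.07622268e-02,
        5.33198006e-02, -1.03371663e-04]), 'tcp_pos': array([0.25339198, 0.57089874, 0.21332033]), 'eef_rot': array([ 3.01744376e-04,  8.38366312e-01,  5.45106891e-01, -5.59457370e-04]), 'wrist_force': array([ 0.46345584, -0.54757629,  0.03708953]), 'moment': array([ 0.01573126, -0.02762591, -0.06864744]), 'grip_width': 0.0913647791531305}
side [[480.9773659694759, 0.0, 262.64674502419246], [0.0, 480.9773659694759, 186.51587488973985], [0.0, 0.0, 1.0]] [-0.06966375  0.          0.          0.          0.        ] [[0.996, -0.062, 0.059, 0.447], [-0.085, -0.727, 0.681, -1.139], [0.0, -0.684, -0.73, 1.212], [0.0, 0.0, 0.0, 1.0]]
top [[408.597863737906, 0.0, 255.2416703636796], [0.0, 408.597863737906, 194.545622372374], [0.0, 0.0, 1.0]] [-0.13854851  0.          0.          0.          0.        ] [[-0.004, -0.99, 0.141, 0.358], [-1.0, 0.005, 0.003, -0.09], [-0.004, -0.141, -0.99, 1.325], [0.0, 0.0, 0.0, 1.0]]
```

View pics/top0.png

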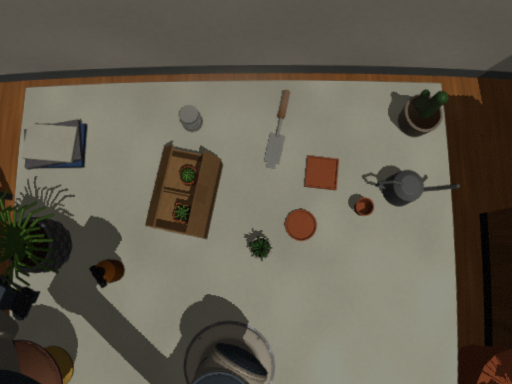

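View pics/side0.png

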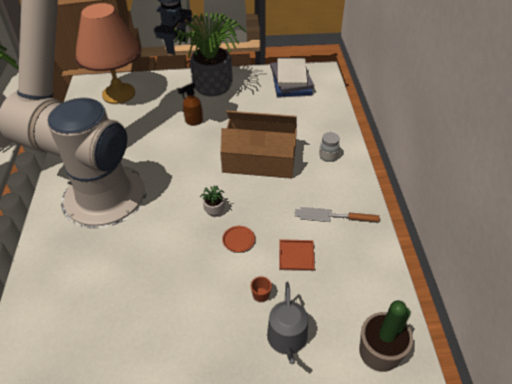

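```bash
python3 - <<'E'
import cv2,numpy as np
a=cv2.imread("pics/top0.png")[130:250,135:255];b=cv2.imread("pics/side0.png")[95:195,205:305]
f=lambda x:cv2.resize(cv2.convertScaleAbs(x,alpha=1.6,beta=10),(400,400),interpolation=cv2.INTER_CUBIC)
cv2.imwrite("pics/crop1.png",np.hstack([f(a),f(b)]))
E
```

```text
(no output)
```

View pics/crop1.png

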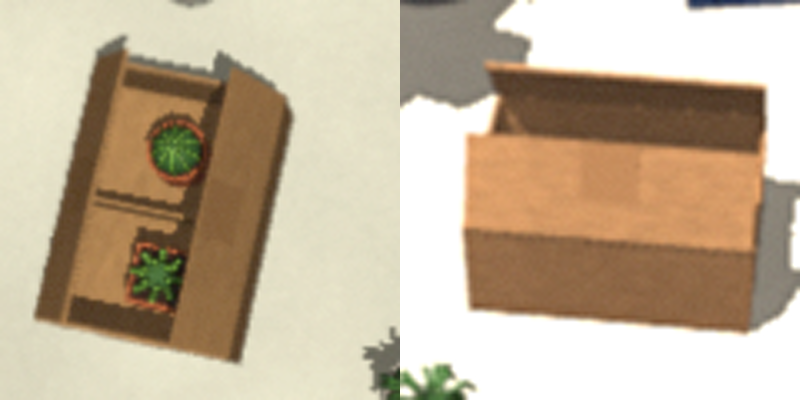

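```bash
cat > h.py <<'E'
import numpy as np,cv2
def ray(r,uv):
    p=cv2.undistortPoints(np.array(uv,float).reshape(-1,1,2),r["intrinsics"],r["dist_coeffs"])[:,0]
    M=r["world_from_camera"];d=np.c_[p,np.ones(len(p))]@M[:3,:3].T
    return M[:3,3],d
def onz(r,uv,z):
    o,d=ray(r,uv); return o+d*((z-o[2])/d[:,2])[:,None]
def tri(a,ua,b,ub):
    o1,d1=ray(a,ua);o2,d2=ray(b,ub);out=[]
    for e,f in zip(d1,d2):
        s=np.linalg.lstsq(np.c_[e,-f],o2-o1,rcond=None)[0]
        p,q=o1+s[0]*e,o2+s[1]*f; out.append([*(p+q)/2,np.linalg.norm(p-q)])
    return np.array(out)
E
cat > m1.py <<'E'
from h import *
np.set_printoptions(precision=4,suppress=True)
S=dict(np.load("pics/side0.npz"));T=dict(np.load("pics/top0.npz"))
s=lambda *p:[(205+(x-400)/4,95+y/4) for x,y in p]
t=lambda *p:[(135+x/3.3333,130+y/3.3333) for x,y in p]
print("R hinge side",onz(S,s((465,230),(752,248)),.1))
print("R bottom side",onz(S,s((470,308),(750,330)),0))
print("L hinge top",onz(T,t((125,55),(68,322)),.1))
print("R free edge (far,near)",tri(S,s((765,153),(467,135)),T,t((230,68),(170,340))))
print("L free edge",tri(S,s((765,88),(487,65)),T,t((100,50),(37,318))))
print("pots",onz(T,t((177,150),(155,278)),.066))
for n,R in(("top",T),("side",S)):
    hsv=cv2.cvtColor(R["img"],cv2.COLOR_RGB2HSV)
    m=((hsv[...,0]<10)&(hsv[...,1]>150)&(hsv[...,2]>90)).astype(np.uint8)
    cs,_=cv2.findContours(m,0,2)
    for c in cs:
        if cv2.contourArea(c)>60:
            h=cv2.convexHull(c);M=cv2.moments(h);u=(M["m10"]/M["m00"],M["m01"]/M["m00"])
            P=onz(R,h.reshape(-1,2),.012)[:,:2].astype(np.float32)
            print(n,u,cv2.contourArea(c),onz(R,[u],.012),cv2.minAreaRect(P))
E
python3 m1.py
```

```text
R hinge side [[0.4099 0.069  0.1   ]
 [0.6499 0.0261 0.1   ]]
R bottom side [[0.4083 0.0752 0.    ]
 [0.6528 0.0269 0.    ]]
L hinge top [[0.6848 0.1706 0.1   ]
 [0.4362 0.2166 0.1   ]]
R free edge (far,near) [[0.6578 0.0628 0.1711 0.0091]
 [0.4167 0.1108 0.1693 0.0005]]
L free edge [[0.6793 0.1847 0.1423 0.0016]
 [0.4367 0.2326 0.1471 0.0001]]
pots [[0.6008 0.1254 0.066 ]
 [0.4795 0.1438 0.066 ]]
top (490.70882740447956, 364.70750988142294) 96.5 [[-0.0287 -0.8647  0.012 ]] ((-0.029892466962337494, -0.865924060344696), (0.0317370630800724, 0.05982852354645729), 39.29267120361328)
top (293.029526029526, 226.89199689199688) 93.0 [[ 0.4397 -0.2067  0.012 ]] ((0.44024837017059326, -0.2028941512107849), (0.07299809902906418, 0.0412134975194931), 32.94992446899414)
top (307.17724867724866, 223.28571428571428) 67.5 [[ 0.451  -0.2526  0.012 ]] ((0.4525144696235657, -0.2535281479358673), (0.08566925674676895, 0.041808124631643295), 11.595070838928223)
top (320.88840684502287, 170.9814413111593) 350.0 [[ 0.6225 -0.3016  0.012 ]] ((0.6204405426979065, -0.3000296950340271), (0.09409520030021667, 0.10532903671264648), 78.65682983398438)
side (261.1468253968254, 286.3207671957672) 179.5 [[ 0.5057 -0.4094  0.012 ]] ((0.5074087381362915, -0.4104386568069458), (0.06014406681060791, 0.04961060732603073), 60.044620513916016)
side (296.3891304347826, 254.56304347826088) 884.5 [[ 0.6211 -0.3083  0.012 ]] ((0.6214251518249512, -0.3065534830093384), (0.10382714867591858, 0.10088484734296799), 82.79866790771484)
side (238.40974529346622, 238.64341085271315) 584.5 [[ 0.4495 -0.2333  0.012 ]] ((0.4483678340911865, -0.23169413208961487), (0.09480821341276169, 0.09610041975975037), 46.62396240234375)
```

```bash
cat >> h.py <<'E'
def plan(x,y,z,yaw=None):
    from plant import manip
    from scipy.spatial.transform import Rotation as Ro
    o=manip.get_obs();q=o["eef_rot"];R=Ro.from_quat(q[[1,2,3,0]]).as_matrix()
    yw=np.degrees(np.arctan2(R[1,0],R[0,0]))
    d=R.T@(np.array([x,y,z])-o["tcp_pos"])*100
    t=0 if yaw is None else (yw-yaw+90)%180-90
    print("t%.2f"%o["clock"],"tcp",np.round(o["tcp_pos"],4),"yaw %.1f"%yw,"z",np.round(R[:,2],3),"F",np.round(o["wrist_force"],1),"w %.4f"%o["grip_width"],"-> delta cm",np.round(d,2),"turn %.1f"%t)
C=np.array([.547,.137]);A=np.radians(-10.8);ex=np.array([np.cos(A),np.sin(A)]);ey=np.array([-ex[1],ex[0]])
def car(cx,cy): return C+cx*ex+cy*ey
E
cat > m2.py <<'E'
from h import *
np.set_printoptions(precision=4,suppress=True)
S=dict(np.load("pics/side0.npz"));T=dict(np.load("pics/top0.npz"))
s=lambda *p:[(205+(x-400)/4,95+y/4) for x,y in p]
t=lambda *p:[(135+x/3.3333,130+y/3.3333) for x,y in p]
print("L hinge top outer",onz(T,t((100,50),(37,318)),.1))
L=tri(S,s((765,88),(487,65)),T,t((125,55),(68,322)));print("L free edge",L)
for p in L: d=p[:2]-C; print("carton coords",d@ex,d@ey,p[2])
for n,R in(("top",T),("side",S)):
    hsv=cv2.cvtColor(R["img"],cv2.COLOR_RGB2HSV)
    m=((hsv[...,0]<14)&(hsv[...,1]>130)&(hsv[...,2]>50)).astype(np.uint8)
    cs,_=cv2.findContours(m,0,2)
    for c in cs:
        h=cv2.convexHull(c);M=cv2.moments(h)
        if M["m00"]<60: continue
        u=(M["m10"]/M["m00"],M["m01"]/M["m00"])
        P=onz(R,[u],.012)[0]
        if abs(P[0]-.53)<.15 and P[1]<.2: print(n,u,M["m00"],P,cv2.minAreaRect(onz(R,h.reshape(-1,2),.012)[:,:2].astype(np.float32)))
plan(*car(0,0),.25,79.2)
E
python3 m2.py
```

```text
L hinge top outer [[0.6899 0.1944 0.1   ]
 [0.4398 0.2454 0.1   ]]
L free edge [[0.6718 0.1575 0.1634 0.0075]
 [0.4342 0.1986 0.1731 0.0053]]
carton coords 0.11871511636937107 0.04349831290152309 0.1633757347351379
carton coords -0.12230538814083645 0.0393555200653643 0.17308424898244135
top (177.80089485458612, 218.78747203579417) 74.5 [0.4672 0.1655 0.012 ] ((0.46306121349334717, 0.1639566421508789), (0.05656034126877785, 0.021487195044755936), 50.77407455444336)
top (300.26574394463665, 224.38016147635523) 722.5 [ 0.4476 -0.2302  0.012 ] ((0.44824618101119995, -0.230211079120636), (0.09765072911977768, 0.09639756381511688), 44.21591567993164)
top (363.915611814346, 206.16807313642755) 237.0 [ 0.5054 -0.4401  0.012 ] ((0.506010115146637, -0.44041579961776733), (0.05998513475060463, 0.05257854238152504), 89.53520202636719)
top (187.23503465658473, 174.9218651543793) 264.5 [0.6115 0.1375 0.012 ] ((0.6125361919403076, 0.14012596011161804), (0.054269272834062576, 0.06772921234369278), 77.1026840209961)
top (321.2895107356564, 172.3709961281239) 947.0 [ 0.6179 -0.3028  0.012 ] ((0.61823
[... 815 characters left out ...]
02252197266)
side (235.66771819137747, 163.06940063091483) 158.5 [0.457  0.1044 0.012 ] ((0.46183228492736816, 0.10811726748943329), (0.09834147989749908, 0.042731910943984985), 87.69134521484375)
side (285.87967479674796, 161.02926829268293) 102.5 [0.6376 0.0995 0.012 ] ((0.6433895826339722, 0.1026347279548645), (0.08451440185308456, 0.03657657653093338), 75.09161376953125)
side (255.42118380062303, 163.42305295950155) 267.5 [0.5275 0.0965 0.012 ] ((0.5352724194526672, 0.09860242158174515), (0.12092477083206177, 0.06311769038438797), 68.35646057128906)
t0.10 tcp [0.2534 0.571  0.2134] yaw 66.1 z [-0.001 -0.001 -1.   ] F [-1.  -0.3  0.1] w 0.0913 -> delta cm [-27.76  44.44  -3.63] turn -13.1
```

```bash
sed -i 's/C=np.array(\[.547,.137\])/C=np.array([.547,.134])/' h.py; python3 - <<'E'
from h import *
S=dict(np.load("pics/side0.npz"));T=dict(np.load("pics/top0.npz"))
np.set_printoptions(precision=3,suppress=True)
print("palm pot base side",onz(S,[(212,88)],0),"lamp base",onz(S,[(120,95)],0),"mister base",onz(S,[(193,121)],0), "mister top cam",onz(T,[(112,268)],0.05))
print("palm pot rim top",onz(T,[(48,245)],.1))
print("leaf centre",tri(S,[(210,35)],T,[(18,232)]),"leaf right z.2",onz(T,[(75,235)],.2))
a=cv2.resize(cv2.cvtColor(np.hstack([T["img"][160:384,0:160],S["img"][0:224,90:250]]),4),None,fx=2.4,fy=2.4,interpolation=2)
cv2.imwrite("pics/palm.png",cv2.convertScaleAbs(a,alpha=1.6,beta=10))
E
```

```text
palm pot base side [[0.377 0.589 0.   ]] lamp base [[-0.014  0.575  0.   ]] mister base [[0.299 0.371 0.   ]] mister top cam [[0.309 0.366 0.05 ]]
palm pot rim top [[0.377 0.559 0.1  ]]
leaf centre [[0.399 0.56  0.269 0.02 ]] leaf right z.2 [[0.405 0.425 0.2  ]]
```

View pics/palm.png

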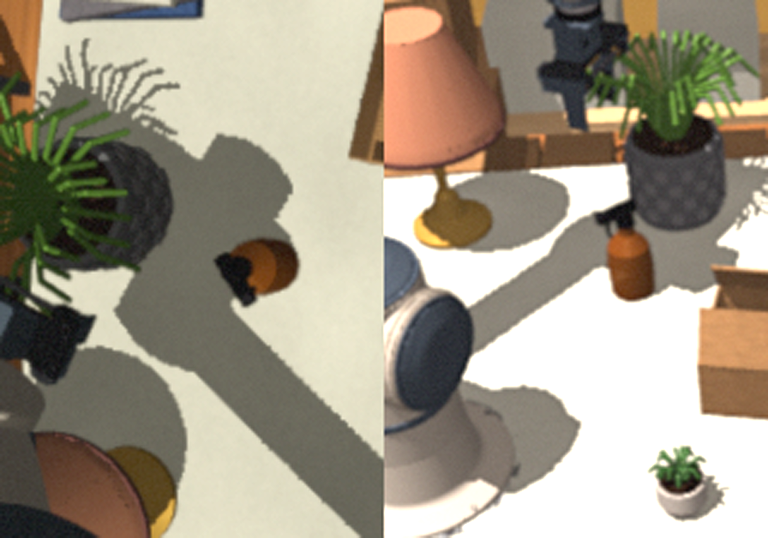

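```bash
python3 - <<'E'
from h import *
plan(.26,.38,.27,79.2); plan(*car(0,-.004),.25,79.2)
E
```

```text
t0.10 tcp [0.2534 0.571  0.2134] yaw 66.1 z [-0.001 -0.001 -1.   ] F [-1.  -0.3  0.1] w 0.0913 -> delta cm [-17.19   8.35  -5.64] turn -13.1
t0.10 tcp [0.2534 0.571  0.2134] yaw 66.1 z [-0.001 -0.001 -1.   ] F [-1.  -0.3  0.1] w 0.0913 -> delta cm [-28.42  44.65  -3.63] turn -13.1
```

Emit:
play_rows:
  deltas: "-3.5 1.7 -1.2 0; -7 3.4 -2.4 0; -10.5 5.1 -3.6 -4; -14 6.8 -4.8 -8; -17 8.4 -5.6 -13"
  hand: 0

```text
clock: 0.52
tcp_pos: [0.2607, 0.3794, 0.2701]
eef_rot: [0.0, 0.77, 0.638, -0.001]
wrist_force: [1.3, 0.4, 0.1]
grip_width: 0.0608
```

```bash
python3 - <<'E'
from h import *
plan(*car(0,-.004),.25,79.2)
E
```

```text
t0.52 tcp [0.2607 0.3794 0.2701] yaw 79.3 z [-0.001 -0.001 -1.   ] F [1.3 0.4 0.1] w 0.0608 -> delta cm [-19.17  32.71   2.03] turn 0.1
```

Emit:
play_rows:
  deltas: "-1.9 3.3 0 0; -3.8 6.6 0 0; -5.8 9.9 0 0; -7.7 13.1 0 0; -9.6 16.4 0 0"

```text
clock: 0.93
tcp_pos: [0.4047, 0.2529, 0.2702]
eef_rot: [0.0, 0.77, 0.638, -0.001]
wrist_force: [0.4, 0.9, -0.2]
grip_width: 0.0272
```

Emit:
play_rows:
  deltas: "-1.9 3.3 0.4 0; -3.8 6.6 0.8 0; -5.8 9.9 1.2 0; -7.7 13.1 1.6 0; -9.6 16.3 2 0"

```text
clock: 1.35
tcp_pos: [0.548, 0.1264, 0.2498]
eef_rot: [0.0, 0.77, 0.638, -0.001]
wrist_force: [0.4, 1.5, 0.3]
grip_width: 0.0005
```

```bash
python3 - <<'E'
from h import *
from plant import manip
plan(*car(0,-.004),.125,79.2)
r=manip.read_camera("side"); cv2.imwrite("pics/s1.png",cv2.resize(r["img"][60:220,180:340,::-1],(640,640),interpolation=2))
E
```

```text
t1.35 tcp [0.548  0.1264 0.2498] yaw 79.2 z [-0.001 -0.001 -1.   ] F [0.4 1.5 0.3] w 0.0005 -> delta cm [ 0.34 -0.23 12.48] turn 0.0
```

View pics/s1.png

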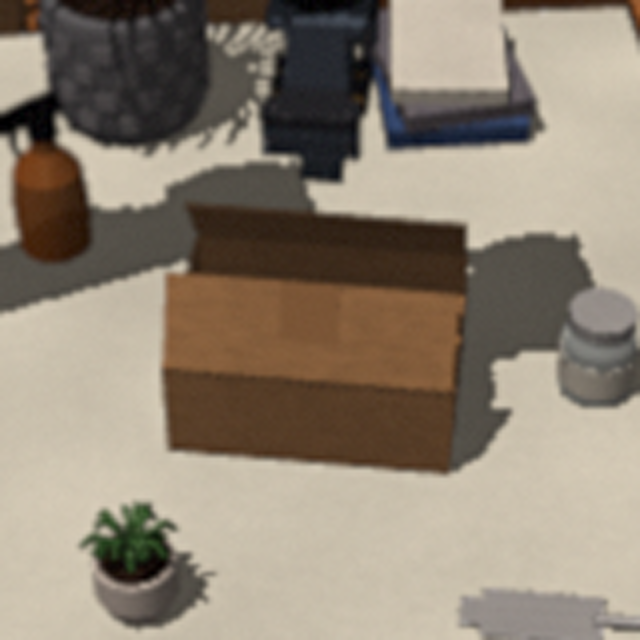

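Emit:
play_rows:
  deltas: "0.3 0 2.5 0; 0.3 0 5 0; 0.3 0 7.5 0; 0.3 -0.1 10 0; 0.3 -0.2 12 0"

```text
clock: 1.82
tcp_pos: [0.5503, 0.1254, 0.127]
eef_rot: [0.001, 0.771, 0.637, -0.001]
wrist_force: [0.3, -0.1, -0.3]
grip_width: 0.0003
```

Emit:
play_rows:
  deltas: "-2 0 0 0; -4 0 0 0; -6 0 0 0; -8 0 0 0; -10 0 0 0"

```text
clock: 2.23
tcp_pos: [0.531, 0.0267, 0.127]
eef_rot: [0.001, 0.771, 0.637, -0.001]
wrist_force: [0.9, 1.7, -0.4]
grip_width: 0.0003
```

```bash
python3 - <<'E'
from h import *
from plant import manip
plan(*car(0,-.1055),.13,79.2)
r=manip.read_camera("side");t=manip.read_camera("top")
cv2.imwrite("pics/s2.png",np.hstack([cv2.resize(x[:,:,::-1],(400,400),interpolation=2) for x in(t["img"][120:260,130:270],r["img"][80:200,200:320])]))
E
```

```text
t2.23 tcp [0.531  0.0267 0.127 ] yaw 79.1 z [-0.002 -0.003 -1.   ] F [ 0.9  1.7 -0.4] w 0.0003 -> delta cm [ 0.29 -0.44 -0.3 ] turn -0.1
```

View pics/s2.png

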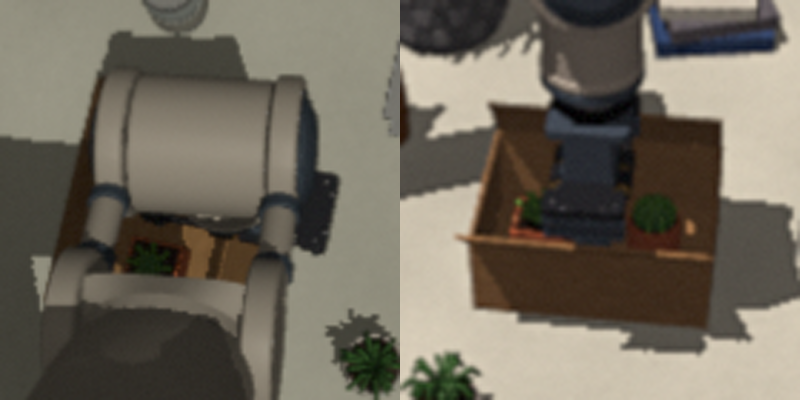

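Emit:
play_rows:
  deltas: "-0.3 0 0 0; -0.3 0 0 0; 2.5 0 -0.1 0; 5.5 0 -0.2 0; 9 0 -0.3 0"

```text
clock: 2.75
tcp_pos: [0.5481, 0.1149, 0.1298]
eef_rot: [0.001, 0.772, 0.636, -0.002]
wrist_force: [0.8, -0.2, -0.1]
grip_width: 0.0
```

Emit:
play_rows:
  deltas: "2.3 -0.2 0 0; 4.6 -0.4 0 0; 6.9 -0.4 0 0; 9.2 -0.4 0 0; 11.5 -0.4 0 0"

```text
clock: 3.17
tcp_pos: [0.5659, 0.2305, 0.1292]
eef_rot: [0.001, 0.772, 0.636, -0.002]
wrist_force: [-0.2, -4.3, 0.4]
grip_width: 0.0002
```

```bash
python3 - <<'E'
from h import *
plan(*car(0,.1055),.13,79.2)
E
```

```text
t3.17 tcp [0.5659 0.2305 0.1292] yaw 79.0 z [-0.002 -0.004 -1.   ] F [-0.2 -4.3  0.4] w 0.0002 -> delta cm [ 0.72 -0.05 -0.08] turn -0.2
```

Emit:
play_rows:
  deltas: "0.5 0 0 0; 0.7 0 0 0; 0.7 0 0 0; -2 0 -1 0; -5.5 0 -3 0"

```text
clock: 3.58
tcp_pos: [0.554, 0.1763, 0.1577]
eef_rot: [-0.0, 0.771, 0.637, -0.004]
wrist_force: [0.7, -0.1, 0.1]
grip_width: 0.0002
```

Emit:
play_rows:
  deltas: "-3 0 -3 0; -6 0 -6 0; -9 0 -9 0; -12 0 -11 0; -15.5 0 -12 0"
  hand: 8.8

```text
clock: 4.0
tcp_pos: [0.5253, 0.0226, 0.2816]
eef_rot: [0.001, 0.771, 0.637, -0.002]
wrist_force: [1.6, -0.4, 1.1]
grip_width: 0.0309
```

Emit:
play_rows:
  deltas: "-3.8 -0.5 0 0; -7.6 -1 0 0; -11.4 -1.5 0 0; -15.2 -2 0 0; -19 -2.5 0 0"

```text
clock: 4.42
tcp_pos: [0.4627, -0.1614, 0.2827]
eef_rot: [0.001, 0.772, 0.636, -0.002]
wrist_force: [0.5, 0.2, 0.1]
grip_width: 0.0645
```

```bash
python3 - <<'E'
from h import *
from plant import manip
plan(*car(0,.1055),.13,79.2)
r=manip.read_camera("side");t=manip.read_camera("top")
np.savez("pics/side3.npz",**r);np.savez("pics/top3.npz",**t)
cv2.imwrite("pics/s3.png",np.hstack([cv2.convertScaleAbs(cv2.resize(x[:,:,::-1],(400,400),interpolation=2),alpha=1.6,beta=10) for x in(t["img"][130:250,125:245],r["img"][95:195,205:305])]))
E
```

```text
t4.42 tcp [ 0.4627 -0.1614  0.2827] yaw 79.0 z [-0.002 -0.005 -1.   ] F [0.5 0.2 0.1] w 0.0645 -> delta cm [41.23  2.62 15.05] turn -0.2
```

View pics/s3.png

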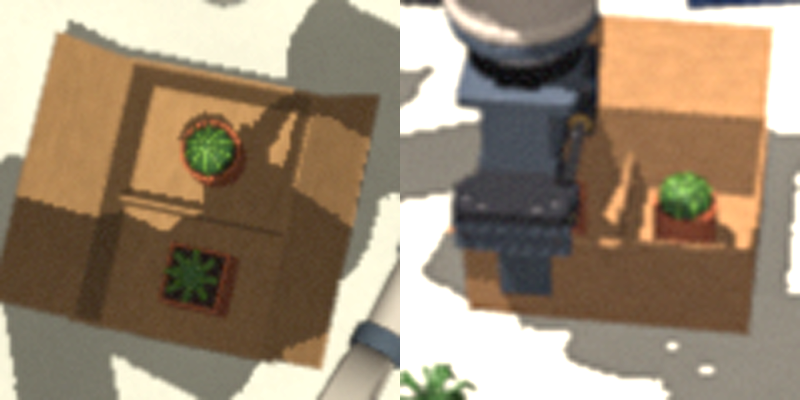

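```bash
python3 - <<'E'
from h import *
np.set_printoptions(precision=4,suppress=True)
T=dict(np.load("pics/top3.npz"));S=dict(np.load("pics/side3.npz"))
t=lambda *p:[(125+x/3.3333,130+y/3.3333) for x,y in p]
cc=lambda P:np.c_[(P[:,:2]-C)@ex,(P[:,:2]-C)@ey]
print("Lh",cc(onz(T,t((135,65),(80,320)),.1)));print("Lf",cc(onz(T,t((57,33),(0,298)),.157)))
print("Rh",cc(onz(T,t((305,90),(268,355)),.1)));print("Rf",cc(onz(T,t((378,95),(322,368)),.157)))
sd=[(205+(x-400)/4,95+y/4) for x,y in[(772,28),(765,110)]]
print("Lf,h side",cc(onz(S,sd,.157))[0],cc(onz(S,sd,.1))[1])
a=cv2.convertScaleAbs(T["img"][158:240,170:212,::-1],alpha=2.2,beta=10)
cv2.imwrite("pics/s4.png",cv2.resize(a,None,fx=7,fy=7,interpolation=2))
E
```

```text
Lh [[ 0.1153  0.0813]
 [-0.1262  0.0802]]
Lf [[ 0.1197  0.1423]
 [-0.1218  0.1389]]
Rh [[ 0.1202 -0.0801]
 [-0.1249 -0.0951]]
Rf [[ 0.1151 -0.1523]
 [-0.128  -0.1503]]
Lf,h side [0.1231 0.1433] [0.1222 0.0964]
```

View pics/s4.png

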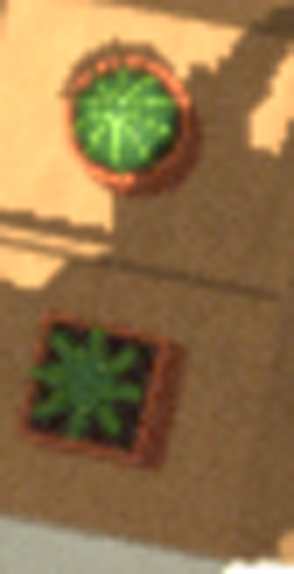

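```bash
python3 - <<'E'
from h import *
np.set_printoptions(precision=4,suppress=True)
T=dict(np.load("pics/top3.npz"));S=dict(np.load("pics/side3.npz"))
f=lambda *p:[(170+(x+.5)/7-.5,158+(y+.5)/7-.5) for x,y in p]
P=onz(T,f((130,121),(92,388)),.066);print(P,[((p[:2]-C)@ex,(p[:2]-C)@ey) for p in P])
Q=onz(T,f((45,315),(160,340),(140,460),(22,435)),.066);print(Q,np.linalg.norm(np.diff(Q,axis=0),axis=1))
D=onz(T,f((70,121),(190,121),(130,55),(130,188)),.066);print(np.linalg.norm(D[0]-D[1]),np.linalg.norm(D[2]-D[3]))
# side check of round pot rim: crop centre ~ (687,205)
print("side round",onz(S,[(205+(686-400)/4,95+208/4)],.066))
plan(*P[0,:2],.16,79.2); plan(*P[1,:2],.16,79.2)
E
```

```text
[[0.6013 0.1253 0.066 ]
 [0.4807 0.14   0.066 ]] [(np.float64(0.0549456253034021), np.float64(0.0015831273163416425)), (np.float64(-0.06621429339575034), np.float64(-0.006556710229057968))]
[[0.5135 0.1618 0.066 ]
 [0.5021 0.1099 0.066 ]
 [0.4487 0.118  0.066 ]
 [0.4598 0.171  0.066 ]] [0.0531 0.054  0.0542]
0.05444663024726292 0.060930077471908185
side round [[0.6045 0.1178 0.066 ]]
t4.52 tcp [ 0.4622 -0.1642  0.2826] yaw 78.7 z [-0.002 -0.006 -1.   ] F [0.4 0.4 0.7] w 0.0723 -> delta cm [31.18  7.99 12.05] turn -0.5
t4.52 tcp [ 0.4622 -0.1642  0.2826] yaw 78.7 z [-0.002 -0.006 -1.   ] F [0.4 0.4 0.7] w 0.0723 -> delta cm [30.27 -4.11 12.07] turn -0.5
```

Emit:
play_rows:
  deltas: "3.1 0.8 0 0; 6.2 1.6 0 0; 9.3 2.4 0 0; 12.4 3.2 0 0; 15.5 4 0 -0.5"
  hand: 9

```text
clock: 4.93
tcp_pos: [0.5315, -0.0191, 0.2815]
eef_rot: [0.002, 0.771, 0.637, -0.003]
wrist_force: [0.2, 0.6, 0.7]
grip_width: 0.0899
```

Emit:
play_rows:
  deltas: "3.1 0.8 1.6 0; 6.2 1.6 3.2 0; 9.3 2.4 4.8 0; 12.4 3.2 6.4 0; 15.4 4 8 0"

```text
clock: 5.35
tcp_pos: [0.5995, 0.1252, 0.1997]
eef_rot: [0.001, 0.771, 0.637, -0.003]
wrist_force: [0.3, 0.1, -0.5]
grip_width: 0.0899
```

```bash
python3 - <<'E'
from h import *
plan(.602,.123,.037,79.2)
E
```

```text
t5.35 tcp [0.5995 0.1252 0.1997] yaw 79.1 z [-0.003 -0.006 -1.   ] F [ 0.3  0.1 -0.5] w 0.0899 -> delta cm [-0.06  0.31 16.27] turn -0.1
```

Emit:
play_rows:
  deltas: "0 0.3 3.5 0; 0 0.3 7 0; 0 0.3 10.5 0; 0 0.3 13 0; 0 0.3 15"

```text
schema error: expected 4 numbers
```

```bash
python3 - <<'E'
from h import *
plan(.602,.123,.037,79.2)
E
```

```text
t5.35 tcp [0.5995 0.1252 0.1997] yaw 79.1 z [-0.003 -0.006 -1.   ] F [ 0.3  0.1 -0.5] w 0.0899 -> delta cm [-0.06  0.31 16.27] turn -0.1
```

Emit:
play_rows:
  deltas: "0 0.3 3.5 0; 0 0.3 7 0; 0 0.3 10.5 0; 0 0.3 13 0; 0 0.3 15 0"

```text
clock: 5.77
tcp_pos: [0.6004, 0.123, 0.0473]
eef_rot: [0.001, 0.771, 0.637, -0.004]
wrist_force: [-0.3, 0.1, 0.3]
grip_width: 0.0901
```

```bash
python3 - <<'E'
from h import *
plan(.602,.123,.037,79.2)
E
```

```text
t5.77 tcp [0.6004 0.123  0.0473] yaw 79.1 z [-0.006 -0.006 -1.   ] F [-0.3  0.1  0.3] w 0.0901 -> delta cm [0.04 0.16 1.03] turn -0.1
```

Emit:
play_rows:
  deltas: "0 0.1 0.5 0; 0 0.1 0.9 0; 0 0.1 1 0; 0 0.1 1 0; 0 0.1 1 0"

```text
clock: 6.18
tcp_pos: [0.6021, 0.1227, 0.0386]
eef_rot: [0.001, 0.771, 0.637, -0.003]
wrist_force: [0.1, 0.2, 0.5]
grip_width: 0.0902
```

Emit:
play_rows:
  deltas: "0 0 0 0; 0 0 0 0; 0 0 0 0; 0 0 0 0; 0 0 0 0"
  hand: 4

```text
clock: 6.6
tcp_pos: [0.6022, 0.1229, 0.0388]
eef_rot: [0.001, 0.771, 0.637, -0.003]
wrist_force: [0.6, 2.1, 2.7]
grip_width: 0.0596
```

Emit:
play_rows:
  deltas: "0 0 0 0; 0 0 0 0; 0 0 -0.3 0; 0 0 -0.6 0; 0 0 -1 0"

```text
clock: 7.02
tcp_pos: [0.602, 0.1229, 0.0489]
eef_rot: [0.001, 0.771, 0.637, -0.003]
wrist_force: [0.3, 0.6, -2.3]
grip_width: 0.0572
```

```bash
python3 - <<'E'
from h import *
plan(.602,.123,.25,79.2)
E
```

```text
t7.02 tcp [0.602  0.1229 0.0489] yaw 79.1 z [-0.004 -0.006 -1.   ] F [ 0.3  0.6 -2.3] w 0.0572 -> delta cm [ -0.12  -0.05 -20.11] turn -0.1
```

Emit:
play_rows:
  deltas: "0 0 -1.5 0; 0 0 -4 0; 0 0 -7 0; 0 0 -10 0; 0 0 -12 0"

```text
clock: 7.43
tcp_pos: [0.6031, 0.1236, 0.1721]
eef_rot: [0.002, 0.771, 0.637, -0.002]
wrist_force: [0.7, -0.2, -0.5]
grip_width: 0.0574
```

Emit:
play_rows:
  deltas: "0 0 -2 0; 0 0 -4 0; 0 0 -6 0; 0 0 -7.5 0; 0 0 -8 0"

```text
clock: 7.85
tcp_pos: [0.6039, 0.1242, 0.2549]
eef_rot: [0.003, 0.771, 0.637, -0.001]
wrist_force: [0.3, 0.1, -2.0]
grip_width: 0.0568
```

```bash
python3 - <<'E'
from h import *
plan(.449,-.2315,.25,79.2)
E
```

```text
t7.85 tcp [0.6039 0.1242 0.2549] yaw 79.1 z [ 0.002 -0.006 -1.   ] F [ 0.3  0.1 -2. ] w 0.0568 -> delta cm [-37.86  -8.48   0.65] turn -0.1
```

Emit:
play_rows:
  deltas: "-1.2 -0.3 0 0; -3.5 -0.8 0 0; -6.5 -1.5 0 0; -9.5 -2.1 0 0; -12.5 -2.8 0 0"

```text
clock: 8.27
tcp_pos: [0.5512, 0.0053, 0.2544]
eef_rot: [0.002, 0.771, 0.637, -0.002]
wrist_force: [-0.5, 0.6, -1.6]
grip_width: 0.0567
```

Emit:
play_rows:
  deltas: "-3 -0.7 0 0; -6 -1.4 0 0; -9 -2.1 0 0; -12 -2.7 0.5 0; -15 -3.4 1 0"

```text
clock: 8.68
tcp_pos: [0.4878, -0.1371, 0.2445]
eef_rot: [0.002, 0.771, 0.637, -0.002]
wrist_force: [0.5, -0.7, -1.5]
grip_width: 0.0575
```

Emit:
play_rows:
  deltas: "-3 -0.7 1.5 0; -6 -1.3 3 0; -8.5 -1.9 5 0; -9.8 -2.3 7 0; -10 -2.3 9 0"

```text
clock: 9.1
tcp_pos: [0.4441, -0.2335, 0.1535]
eef_rot: [0.002, 0.772, 0.636, -0.002]
wrist_force: [0.5, -0.0, -0.9]
grip_width: 0.0572
```

```bash
python3 - <<'E'
from h import *
plan(.449,-.2315,.0405,79.2)
E
```

```text
t9.10 tcp [ 0.4441 -0.2335  0.1535] yaw 79.0 z [-0.001 -0.006 -1.   ] F [ 0.5 -0.  -0.9] w 0.0572 -> delta cm [ 0.36  0.44 11.3 ] turn -0.2
```

Emit:
play_rows:
  deltas: "0.2 0.2 2.5 0; 0.3 0.3 5 0; 0.4 0.4 7.5 0; 0.4 0.4 9.2 0; 0.4 0.4 10 0"

```text
clock: 9.52
tcp_pos: [0.4466, -0.2301, 0.051]
eef_rot: [-0.0, 0.772, 0.636, -0.003]
wrist_force: [-0.7, 0.4, -1.3]
grip_width: 0.0573
```

Emit:
play_rows:
  deltas: "0 0 0.3 0; 0 0 0.6 0; 0 0 0.8 0; 0 0 1 0; 0 0 1 0"

```text
clock: 9.93
tcp_pos: [0.4468, -0.2304, 0.0414]
eef_rot: [0.0, 0.772, 0.636, -0.003]
wrist_force: [-0.1, 0.1, -2.2]
grip_width: 0.0568
```

```bash
python3 - <<'E'
from h import *
plan(.449,-.2315,.0395,79.2)
E
```

```text
t9.93 tcp [ 0.4468 -0.2304  0.0414] yaw 79.0 z [-0.004 -0.004 -1.   ] F [-0.1  0.1 -2.2] w 0.0568 -> delta cm [-0.07  0.24  0.19] turn -0.2
```

Emit:
play_rows:
  deltas: "0 0.1 0.05 0; 0 0.2 0.1 0; 0 0.2 0.15 0; 0 0.2 0.2 0; 0 0.2 0.2 0"

```text
clock: 10.35
tcp_pos: [0.4491, -0.2309, 0.0398]
eef_rot: [0.001, 0.772, 0.636, -0.003]
wrist_force: [0.6, 1.1, 6.0]
grip_width: 0.0573
```

Emit:
play_rows:
  deltas: "0 0 0 0; 0 0 0 0; 0 0 0 0; 0 0 0 0; 0 0 0 0"
  hand: 8.8

```text
clock: 10.77
tcp_pos: [0.4491, -0.2309, 0.0398]
eef_rot: [0.001, 0.772, 0.636, -0.003]
wrist_force: [-0.1, -0.4, 0.1]
grip_width: 0.0868
```

Emit:
play_rows:
  deltas: "0 0 -1 0; 0 0 -4 0; 0 0 -8 0; 0 0 -12 0; 0 0 -16 0"

```text
clock: 11.18
tcp_pos: [0.449, -0.2298, 0.2023]
eef_rot: [0.001, 0.772, 0.636, -0.003]
wrist_force: [2.0, -0.9, -0.6]
grip_width: 0.0877
```

```bash
python3 - <<'E'
from h import *
plan(.481,.1385,.037,79.0)
E
```

```text
t11.18 tcp [ 0.449  -0.2298  0.2023] yaw 79.0 z [-0.003 -0.004 -1.   ] F [ 2.  -0.9 -0.6] w 0.0877 -> delta cm [36.84 -3.87 16.36] turn -0.0
```

Emit:
play_rows:
  deltas: "3.6 -0.4 -0.5 0; 7.3 -0.8 -1 0; 11 -1.2 -1.5 0; 14.7 -1.6 -2 0; 18.4 -2 -2 0"
  hand: 9

```text
clock: 11.6
tcp_pos: [0.4647, -0.0437, 0.2232]
eef_rot: [0.001, 0.772, 0.636, -0.002]
wrist_force: [0.7, -0.2, 0.3]
grip_width: 0.0896
```

Emit:
play_rows:
  deltas: "3.6 -0.4 0 0; 7.3 -0.8 0 0; 11 -1.2 0 0; 14.7 -1.6 0 0; 18.4 -1.9 0 0"

```text
clock: 12.02
tcp_pos: [0.4807, 0.1424, 0.2232]
eef_rot: [0.001, 0.772, 0.636, -0.002]
wrist_force: [0.7, -1.1, -0.9]
grip_width: 0.09
```

```bash
python3 - <<'E'
from h import *
plan(.481,.1385,.037,79.0)
from plant import manip
r=manip.read_camera("side");t=manip.read_camera("top")
f=lambda x,s:cv2.convertScaleAbs(cv2.resize(x[:,:,::-1],s,interpolation=2),alpha=1.5,beta=10)
cv2.imwrite("pics/s5.png",np.hstack([f(t["img"][140:260,240:360],(400,400)),f(r["img"][100:280,190:330],(311,400))]))
E
```

```text
t12.02 tcp [0.4807 0.1424 0.2232] yaw 78.9 z [-0.001 -0.005 -1.   ] F [ 0.7 -1.1 -0.9] w 0.0900 -> delta cm [-0.3   0.1  18.62] turn -0.1
```

View pics/s5.png

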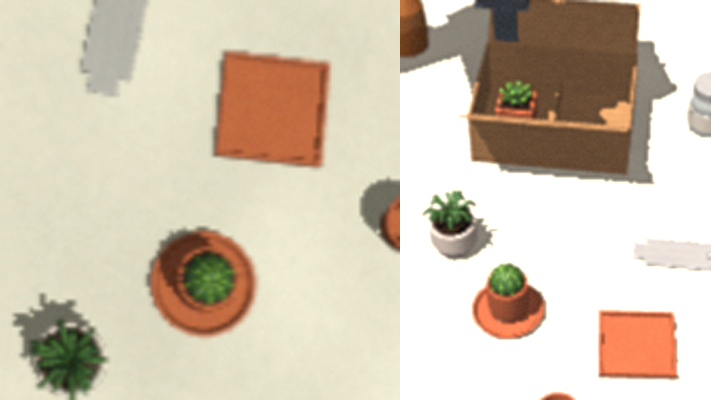

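Emit:
play_rows:
  deltas: "-0.1 0 4 0; -0.2 0 8 0; -0.3 0.1 12 0; -0.3 0.1 15 0; -0.3 0.1 17 0"

```text
clock: 12.53
tcp_pos: [0.4803, 0.1406, 0.0509]
eef_rot: [0.001, 0.771, 0.637, -0.002]
wrist_force: [-0.7, 0.9, -0.1]
grip_width: 0.0903
```

```bash
python3 - <<'E'
from h import *
plan(.481,.1385,.038,79.0)
E
```

```text
t12.53 tcp [0.4803 0.1406 0.0509] yaw 79.2 z [-0.003 -0.004 -1.   ] F [-0.7  0.9 -0.1] w 0.0903 -> delta cm [-0.19  0.11  1.3 ] turn 0.2
```

Emit:
play_rows:
  deltas: "-0.1 0.1 0.5 0; -0.2 0.1 1 0; -0.2 0.1 1.3 0; -0.2 0.1 1.3 0; -0.2 0.1 1.3 0"

```text
clock: 12.95
tcp_pos: [0.4816, 0.1384, 0.039]
eef_rot: [0.001, 0.771, 0.637, -0.002]
wrist_force: [0.2, 0.2, 0.0]
grip_width: 0.09
```

Emit:
play_rows:
  deltas: "0 0 0 0; 0 0 0 0; 0 0 0 0; 0 0 0 0; 0 0 0 0"
  hand: 4

```text
clock: 13.37
tcp_pos: [0.4817, 0.1385, 0.0392]
eef_rot: [0.001, 0.771, 0.637, -0.002]
wrist_force: [0.1, 1.1, 0.4]
grip_width: 0.0593
```

Emit:
play_rows:
  deltas: "0 0 0 0; 0 0 0 0; 0 0 -0.3 0; 0 0 -0.6 0; 0 0 -1 0"

```text
clock: 13.78
tcp_pos: [0.4814, 0.1385, 0.0494]
eef_rot: [0.001, 0.771, 0.637, -0.002]
wrist_force: [-0.2, 0.3, -2.7]
grip_width: 0.0579
```

Emit:
play_rows:
  deltas: "0 0 -1.5 0; 0 0 -4 0; 0 0 -7 0; 0 0 -10 0; 0 0 -12 0"

```text
clock: 14.2
tcp_pos: [0.482, 0.139, 0.1722]
eef_rot: [0.001, 0.771, 0.637, -0.001]
wrist_force: [0.5, -0.5, -4.1]
grip_width: 0.058
```

Emit:
play_rows:
  deltas: "0 0 -2 0; 0 0 -4 0; 0 0 -6 0; 0 0 -7.5 0; 0 0 -8 0"

```text
clock: 14.62
tcp_pos: [0.4826, 0.1394, 0.2547]
eef_rot: [0.002, 0.771, 0.637, 0.0]
wrist_force: [1.3, 0.9, -3.7]
grip_width: 0.0578
```

```bash
python3 - <<'E'
from h import *
plan(.6205,-.3055,.25,83.4)
E
```

```text
t14.62 tcp [0.4826 0.1394 0.2547] yaw 79.2 z [ 0.004 -0.003 -1.   ] F [ 1.3  0.9 -3.7] w 0.0578 -> delta cm [-41.1   21.9    0.64] turn -4.2
```

Emit:
play_rows:
  deltas: "-1.2 0.6 0 0; -3.5 1.9 0 0; -6.5 3.5 0 0; -9.5 5.1 0 0; -12.5 6.7 0 0"

```text
clock: 15.03
tcp_pos: [0.5247, 0.0027, 0.2547]
eef_rot: [0.002, 0.77, 0.637, 0.0]
wrist_force: [1.2, 0.4, -3.3]
grip_width: 0.0583
```

Emit:
play_rows:
  deltas: "-3 1.6 0 0; -6 3.2 0 0; -9 4.8 0 0; -12 6.4 0 0; -15 8 0 0"

```text
clock: 15.45
tcp_pos: [0.5748, -0.1612, 0.2545]
eef_rot: [0.001, 0.771, 0.637, -0.0]
wrist_force: [0.8, -0.1, -3.4]
grip_width: 0.0581
```

Emit:
play_rows:
  deltas: "-3 1.6 1 -1; -6 3.2 2 -2; -9 4.8 3.5 -3; -11.8 6.3 5 -4.2; -13.4 7.1 7 -4.2"

```text
clock: 15.87
tcp_pos: [0.6201, -0.3098, 0.184]
eef_rot: [0.002, 0.747, 0.665, -0.0]
wrist_force: [-0.7, -0.0, -2.1]
grip_width: 0.058
```

```bash
python3 - <<'E'
from h import *
plan(.6205,-.3055,.052,83.4)
E
```

```text
t15.87 tcp [ 0.6201 -0.3098  0.184 ] yaw 83.4 z [ 0.002 -0.003 -1.   ] F [-0.7 -0.  -2.1] w 0.0580 -> delta cm [ 0.48 -0.05 13.2 ] turn -0.0
```

Emit:
play_rows:
  deltas: "0.2 0 3 0; 0.4 0 6 0; 0.5 0 9 0; 0.5 0 11.5 0; 0.5 0 12.8 0"

```text
clock: 16.28
tcp_pos: [0.6189, -0.3041, 0.0518]
eef_rot: [-0.001, 0.747, 0.665, -0.001]
wrist_force: [-0.8, 0.1, -3.0]
grip_width: 0.0582
```

Emit:
play_rows:
  deltas: "0 0 0.3 0; 0 0 0.6 0; 0 0 0.9 0; 0 0 1.1 0; 0 0 1.2 0"

```text
clock: 16.7
tcp_pos: [0.6195, -0.3045, 0.0408]
eef_rot: [0.0, 0.747, 0.665, -0.001]
wrist_force: [0.0, 0.3, -3.6]
grip_width: 0.058
```

```bash
python3 - <<'E'
from h import *
plan(.6205,-.3055,.0395,83.4)
E
```

```text
t16.70 tcp [ 0.6195 -0.3045  0.0408] yaw 83.4 z [-0.001 -0.002 -1.   ] F [ 0.   0.3 -3.6] w 0.0580 -> delta cm [-0.09  0.11  0.13] turn -0.0
```

Emit:
play_rows:
  deltas: "-0.1 0.1 0 0; -0.1 0.1 0.05 0; -0.1 0.1 0.1 0; -0.1 0.1 0.13 0; -0.1 0.1 0.15 0"

```text
clock: 17.12
tcp_pos: [0.6205, -0.3057, 0.0397]
eef_rot: [0.001, 0.747, 0.665, -0.001]
wrist_force: [-1.9, 1.5, 4.6]
grip_width: 0.0581
```

Contact. Release, rise and get clear.

Emit:
play_rows:
  deltas: "0 0 0 0; 0 0 0 0; 0 0 0 0; 0 0 0 0; 0 0 0 0"
  hand: 8.8

```text
clock: 17.53
tcp_pos: [0.6205, -0.3057, 0.0397]
eef_rot: [0.001, 0.747, 0.665, -0.001]
wrist_force: [-0.8, -0.0, 0.2]
grip_width: 0.087
```

Emit:
play_rows:
  deltas: "0 0 -1 0; 0 0 -4 0; 0 0 -8 0; 0 0 -12 0; 0 0 -16 0"

```text
clock: 17.95
tcp_pos: [0.6203, -0.3052, 0.2024]
eef_rot: [0.001, 0.747, 0.665, -0.001]
wrist_force: [1.1, -0.7, -0.4]
grip_width: 0.0881
```

Emit:
play_rows:
  deltas: "3 0 -1 0; 6.5 0 -2 0; 10 0 -3 0; 14 0 -4 0; 18 0 -5 0"

```text
clock: 18.37
tcp_pos: [0.6408, -0.1248, 0.2535]
eef_rot: [0.001, 0.747, 0.665, -0.001]
wrist_force: [1.0, -0.1, 0.4]
grip_width: 0.0881
```

Emit:
play_rows:
  deltas: "3 -1 0 0; 6.5 -2 0 0; 10 -3 0 0; 13 -4 0 0; 14 -5 0 0"

```text
clock: 18.78
tcp_pos: [0.6068, 0.0238, 0.254]
eef_rot: [0.001, 0.746, 0.666, 0.0]
wrist_force: [-0.3, 0.2, 0.7]
grip_width: 0.0878
```

```bash
python3 - <<'E'
from h import *
from plant import manip
plan(.6205,-.3055,.0395,83.4)
r=manip.read_camera("side");t=manip.read_camera("top")
f=lambda x,s:cv2.convertScaleAbs(cv2.resize(x[:,:,::-1],s,interpolation=2),alpha=1.5,beta=10)
cv2.imwrite("pics/s6.png",np.hstack([f(t["img"][130:250,240:360],(400,400)),f(r["img"][90:290,200:350],(300,400))]))
E
```

```text
t18.78 tcp [0.6068 0.0238 0.254 ] yaw 83.5 z [ 0.001 -0.001 -1.   ] F [-0.3  0.2  0.7] w 0.0878 -> delta cm [-32.54   5.07  21.49] turn 0.1
```

View pics/s6.png

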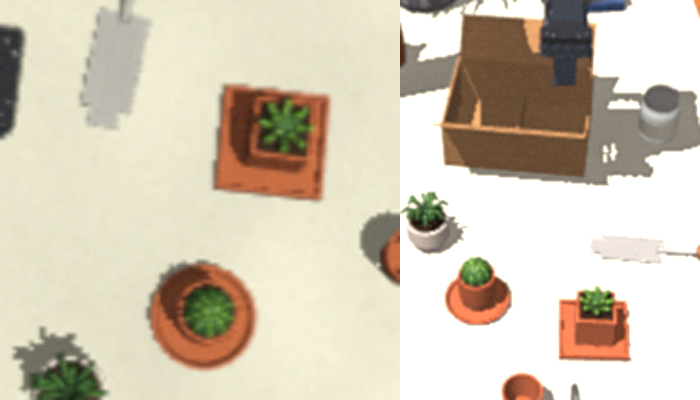

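```bash
python3 -c "
from plant import manip
print(manip.finish_job())"
```

```text
the job is handed in; nothing more can be done
None
```

The job is done and handed in at about 18.8 s of the 72 s allowed. I pushed both flaps out past upright first. Then I lifted out the cactus and set it in the round saucer, and lifted out the rosette and set it in the square dish.

- **Flaps:** after the pushes I measured about 2.25–2.4 rad on each, and they were still open in the last picture.
- **Plants:** the last pictures show both upright inside the right rim. Each touched down with about 5–6 N, and the gripper was open and clear of everything at the end.
- **Forces:** the wrist force never read above about 6 N at the ends of moves.
- **Bystanders:** I touched none of them, and those in the last picture look unmoved. I did not measure their positions again.
- **Disagreements:** the two cameras differed by 3–8 mm in y on the saucer, dish and round pot, so I used values between them. My measurement of the carton's width between hinges also came out about 5 mm short of 180.
- **Refused move:** one move call was rejected for a missing number. It moved nothing, and I resent it.

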